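# Lock the controller box's open cover screw with the slot key

### The job

One of the two big captive slotted screws on the grey controller box has been left open: its slot runs across the box's short way, while the locked one's slot runs along the box's length. Take the wooden-handled slot key from its stand, and with its blade turn the open screw a quarter turn clockwise (seen from above) fully home to its stop; leave the other screw locked. Then put the key back upright in the hole of its stand, fully down, and let go.

Things in the scene. Friction and masses are not known exactly. Their poses are not given: they have to be found in the camera images.
- key: loose slot key, 117 mm tall, upright in the stand. Origin: middle of the blade's tip; z up to the handle. Steel blade 24 (along x) x 5 mm (along y), 18 mm high; 14 mm shank; guard disc 56 mm across, 50 to 55 mm above the tip; flat-sided wooden handle 44 (x) x 24 mm (y), 55 to 117 mm above the tip: grip across the 24 mm, 90 mm above the tip. 0.13 to 0.25 kg. Alike after a half turn.
- stand: fixed pale wooden block, 80 x 80 x 60 mm, with an upright round hole, 38 mm across, 56 mm deep, in the middle of its top. Origin: centre of its underside. The key hangs in the hole, its guard disc resting on the block's top (then the blade's tip is 10 mm above the work surface), at any yaw.
- screw_a_slot (a point): open screw: one of two alike steel heads, 44 mm across, 16 mm high, near the ends of a fixed grey box (130x230x50 mm, screws 150 mm apart; which end varies). Point: centre of the slot's floor, on the turning axis, 54 mm above the work surface; x runs along the slot and turns with it, z up. Slot 11 mm wide (mouth 19), 12 deep, open-ended: the blade has up to 0.25 rad of play each way.
- screw_a (a joint): turn of the open screw, rad: grows clockwise seen from above; starts at 0 to 0.3 (slot across the box's length), stop at 1.571 = locked (slot along the box's length). Stiff by friction (about 0.08 N m), stays where it is left.
- screw_b_slot (a point): the same point of the other screw, already locked, to be left alone.
- screw_b (a joint): turn of the locked screw, rad, the same scale; starts at its stop, about 1.55.
Things that resemble listed ones, but are neither listed nor needed, are in the scene too. What is shaped like the stand but pink is not meant.

How it is judged:
By the outcome, as a careful person would: the job done as asked, in the order asked, and still so for the second after the job is handed in, with the robot touching nothing.
It also fails if it takes over 51 s, if anything falls off the work surface, if the arm or the gripper's body presses on something with over 40 N, if the wrist force passes 120 N, or if a joint passes its speed limit or range.

### The arm

A 6-joint arm with a two-finger parallel gripper is mounted at the origin on the work surface; the furniture and walls round the work are solid. World frame = base frame: x ahead of the robot, y to its left, z up, the work surface at z = 0. Lengths are in mm, angles in degrees, forces in N, time in s.
With the tool pointing down it reaches from about 300 to 850 mm from the base axis. Payload 4.2 kg.
Tool frame: the origin (TCP) lies midway between the tips of the shut fingers; the grasp point (between the pads) lies 19 mm behind it; z points along the fingers, y is the line along which they close (so a half turn about z gives the same grasp; the last joint's range is limited). The gripper opens to 91 mm and grips with 3 to 60 N. Pads are 32 mm wide; open, the fingers measure 118 mm over their backs; the gripper's body (76 mm by 178 mm) begins 60 mm behind the grasp point.
Start: joints at [-77.464, 18.312, 89.639, -0, 72.044, -1.146], TCP at [136.011, -558.699, 213.976] pointing down, gripper open.
Joint ranges: [-177.97, 177.97], [-48.28, 115.42], [12.27, 149.76], [-77.06, 257.06], [2.81, 150.46], [-146.56, 146.56]. Speed limits (degrees/s): [147.25, 147.25, 180, 180, 180, 180].

### API

Orientations are given as [roll, pitch, yaw] about the fixed x, y, z axes, in that order (R = Rz(yaw) Ry(pitch) Rx(roll)).
In Python, from workcell import env gives the robot as it stands.
- The arm moves only by the shell command python3 -m jog 'ROWS' [FORCE]. ROWS is a JSON object of lists of equal length, an entry for each row: "jaw": the finger opening in mm, from 0 to 91.2; "slide": the shift along the tool's x, y, z in units of 30 mm (1.0 is 30 mm), a list of three; "spin": the turn about the tool's z in units of 8 degrees (1.0 is 8 degrees). In form: {"jaw": [jaw, ...], "slide": [[dx, dy, dz], ...], "spin": [spin, ...]}. A call has 1 to 10 rows; each row shifts and turns the commanded pose from where the row before left it, along the tool's axes as they then stand; what a row does not reach is not made up. A row lasts 1/10 s, in which the tool goes at most 50 mm and 8.59 degrees, less where a joint would pass 70% of its speed; a pose out of reach is approached as far as the arm can. A call is refused whole if a number of a shift passes 1 or a number of a turn 1, either way. A call with a gripper value outside its range is refused whole. The fingers move at their own pace and stop on an object; FORCE is the grip in N (left out, the last holds). Time passes only in rows, so rows that do not move let the fingers close. It gives the time, the measured TCP pose, the force, the opening and the grip force at its end, in the units of the state.
- env.state(): the state, without advancing time (a new reading comes with each control period).
- env.grab_frame(name): name is "scene" or "top" or "wrist"; returns the picture (384x512x3 uint8, red, green, blue); there is no depth.
- env.camera_model(name): a dict with "fx", "fy", "cx", "cy" (pixels), "camera_from_world" (4x4, takes a point from world to camera coordinates). Camera axes: x right, y up, looking along -z (the intrinsics and any distortion apply to the point x, -y, -z); pixel columns grow to the right and rows downward; lengths in mm; the calibration is good to about 2 mm. A picture is of the moment at which its call begins: read the wrist's pose just before it. camera_model takes no time and is no camera call; for the wrist camera it gives the pose at the moment of the call.
- env.job_done(): hands the job in; it is judged then, once.
The state is a dict: "time_s": time; "qpos": joint angles; "qvel": joint speeds; "effort": joint torques, N m; "ee_pos": TCP position; "ee_rot": TCP orientation; "force": force on the tool from outside, world axes, zero at the start; "torque": the same for the moment, N m; "gripper_width": finger opening in mm; "gripper_force": force on a finger pad.
Only numpy, scipy, OpenCV 4.12 (cv2) and the standard library are available. Lean on these libraries where they do the work, as an engineer would, in place of code of your own. Each camera call takes 0.05 s, during which the arm holds its last target. There are 200 camera calls.

## Working session

There is one attempt and no reset: what is moved stays moved. The work goes in short steps, Python scripts to look and compute and a shell command to move; the robot and the scene stay as the last step left them, time stands still between calls to the robot, and variables do not carry over. Pictures are saved under pics/ and viewed, at most 10 in all, crops included, and the job is handed in when it is done.

```bash
mkdir -p pics; ls
python3 - <<'E'
from workcell import env
import cv2,numpy as np
s=env.state(); print(s)
for n in("top","scene"):
    f=env.grab_frame(n); cv2.imwrite(f"pics/{n}0.png",f[:,:,::-1])
    m=env.camera_model(n); print(n,{k:np.round(v,3).tolist() if not isinstance(v,str) else v for k,v in m.items()})
E
```

```text
pics
{'time_s': 0.0, 'qpos': array([-7.74648638e+01,  1.83534628e+01,  8.97073774e+01, -8.92840425e-04,
        7.20435919e+01, -1.14502167e+00]), 'qvel': array([-0.0709926 , -0.12266161,  0.01547938,  0.1381423 , -0.04709427,
       -0.09781421]), 'effort': array([ 6.78480192e-04, -4.12463343e+01, -2.31976962e+01,  7.28923618e-02,
        4.57210641e-02, -1.62722918e-04]), 'ee_pos': array([ 135.8821566 , -558.18781078,  213.09544085]), 'ee_rot': array([-1.79895572e+02, -1.23819475e-03,  1.36804328e+01]), 'force': array([-0.15639168,  0.47973877, -0.18631087]), 'torque': array([-0.00302213,  0.0250394 , -0.0076675 ]), 'gripper_force': 0.0, 'gripper_width': 91.267294371809}
top {'fx': 441.534, 'fy': 441.534, 'cx': 250.821, 'cy': 188.736, 'camera_from_world': [[-0.102, -0.995, -0.005, -184.091], [0.973, -0.1, 0.208, -521.925], [-0.207, 0.016, 0.978, -1156.831], [0.0, 0.0, 0.0, 1.0]]}
scene {'fx': 418.375, 'fy': 418.375, 'cx': 252.47, 'cy': 189.539, 'camera_from_world': [[-0.889, -0.457, -0.01, 335.287], [0.347, -0.689, 0.636, -356.909], [-0.298, 0.562, 0.771, -985.996], [0.0, 0.0, 0.0, 1.0]]}
```

Run:
```python
import cv2
for n in("top","scene"):
    cv2.imwrite(f"pics/{n}0b.png",cv2.resize(cv2.imread(f"pics/{n}0.png"),(768,576),interpolation=cv2.INTER_CUBIC))
```

```text
(no output)
```

View pics/top0b.png

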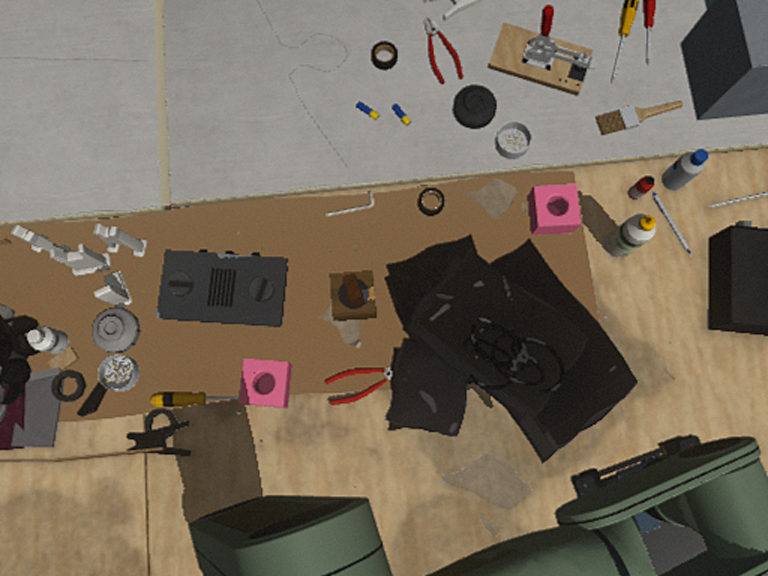

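View pics/scene0b.png

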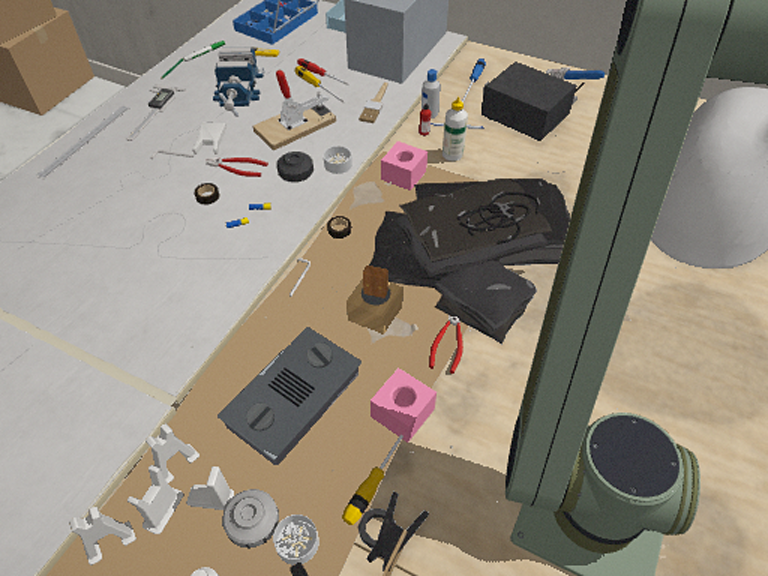

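Top view: box centre about (222,288), screws at (180,284) and (262,290), stand at (353,295) with the key. I'll zoom in for the slots, the handle yaw and the stand's edges.

```bash
cat > h.py <<'E'
import numpy as np,cv2
from workcell import env
def proj(n,P,m=None):
    m=m or env.camera_model(n); P=np.atleast_2d(P); c=(np.c_[P,np.ones(len(P))]@np.array(m["camera_from_world"]).T)
    return np.c_[m["cx"]+m["fx"]*c[:,0]/-c[:,2], m["cy"]-m["fy"]*c[:,1]/-c[:,2]]
def back(n,uv,z,m=None):
    m=m or env.camera_model(n); T=np.linalg.inv(np.array(m["camera_from_world"]))
    d=T[:3,:3]@np.array([(uv[0]-m["cx"])/m["fx"],-(uv[1]-m["cy"])/m["fy"],-1]); o=T[:3,3]
    return o+d*(z-o[2])/d[2]
E
python3 - <<'E'
from h import *
print(env.camera_model("top").keys())
a=cv2.imread("pics/top0.png"); b=cv2.imread("pics/scene0.png")
c=cv2.resize(a[160:225,100:260],(800,325),interpolation=cv2.INTER_CUBIC)
d=cv2.resize(b[170:315,140:300],(300,272),interpolation=cv2.INTER_CUBIC)
cv2.imwrite("pics/crop1.png",c)
for nm,uv,z in(("s1",(180,284),66),("s2",(262,290),66),("stand",(353,295),60),("key",(354,290),127)):
    print(nm,back("top",np.array(uv)/1.5,z))
E
```

```text
dict_keys(['fx', 'fy', 'cx', 'cy', 'camera_from_world'])
s1 [532.79117301 117.80948582  66.        ]
s2 [506.44577525 -29.46688949  66.        ]
stand [ 481.57897451 -192.18797428   60.        ]
key [ 476.9058833  -196.11815666  127.        ]
```

View pics/crop1.png

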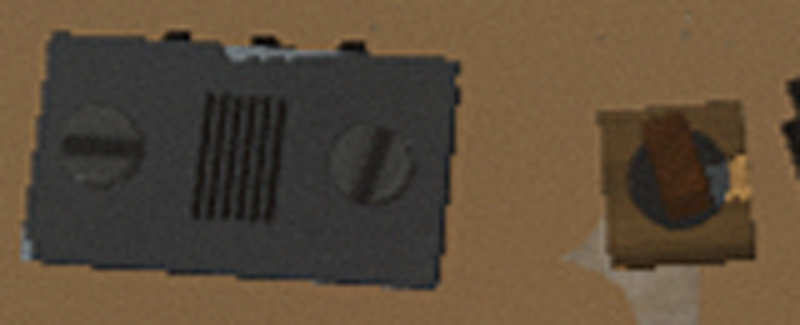

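Right-hand screw (crop (380,163)) is the open one: its slot runs across the box, already about 12° clockwise. The spacing of 149.6 mm matches the 150 given. Next I move above the key.

```bash
python3 -m jog '{"jaw":[91,91,91,91,91,91,91,91,91,91],"slide":[[1,-0.65,0],[1,-0.65,0],[1,-0.65,0],[1,-0.65,0],[1,-0.65,0],[1,-0.65,0],[1,-0.65,0],[1,-0.65,0],[1,-0.65,0],[1,-0.65,0]],"spin":[0,0,0,0,0,0,0,0,0,0]}' 40
python3 -m jog '{"jaw":[91,91,91,91,91],"slide":[[1,-0.65,0],[1,-0.65,0],[0.8,-0.6,0],[0,0,0],[0,0,0]],"spin":[0,0,0,0,0]}'
python3 - <<'E'
from h import *
import pickle
m=env.camera_model("wrist"); f=env.grab_frame("wrist"); cv2.imwrite("pics/w1.png",f[:,:,::-1]); pickle.dump(m,open("w1.pkl","wb"))
print(np.round(np.array(m["camera_from_world"]),3),m["fx"],m["cx"],m["cy"])
print(proj("wrist",[[477,-196,127],[482,-192,60],[506,-29,66],[533,118,66]],m))
E
```

```text
time_s: 1.1
ee_pos: [382.0, -296.9, 213.7]
ee_rot: [-180.0, 0.0, 13.7]
force: [0.1, -0.6, -0.7]
gripper_width: 90.9
gripper_force: 0.0
time_s: 1.6
ee_pos: [449.4, -222.7, 213.5]
ee_rot: [-180.0, 0.1, 13.8]
force: [-0.2, -0.3, -0.1]
gripper_width: 91.1
gripper_force: 0.0
[[ 2.38000e-01 -9.71000e-01 -0.00000e+00 -3.24208e+02]
 [ 9.33000e-01  2.29000e-01 -2.78000e-01 -3.37205e+02]
 [ 2.70000e-01  6.60000e-02  9.61000e-01 -4.98042e+02]
 [ 0.00000e+00  0.00000e+00  0.00000e+00  1.00000e+00]] 296.3906039139712 251.43187117635148 189.65215192013764
[[228.17381653 158.00605557]
 [230.24949053 141.96073887]
 [ 77.86246226  81.01437062]
 [-75.27840682  12.94669381]]
```

View pics/w1.png

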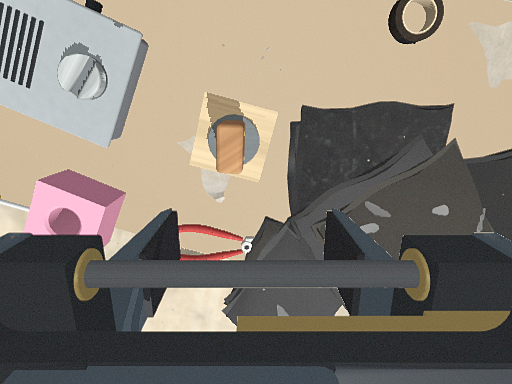

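The wrist view shows the screw at about (82,76), the key handle at about (230,148) and the stand at about (234,137). One enlarged crop covers both.

Run:
```python
import cv2,numpy as np
a=cv2.imread("pics/w1.png")
c=np.hstack([cv2.resize(a[40:115,45:120],(390,390),interpolation=cv2.INTER_CUBIC),cv2.resize(a[88:188,184:284],(400,400),interpolation=cv2.INTER_CUBIC)[:390]])
cv2.imwrite("pics/crop2.png",c)
```

```text
(no output)
```

View pics/crop2.png

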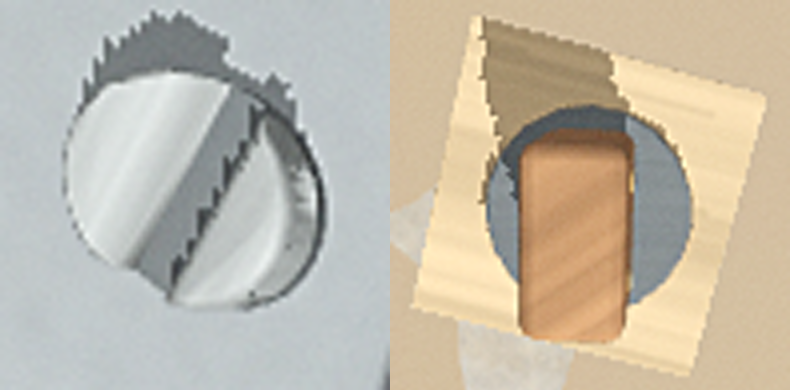

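```bash
cat >> h.py <<'E'
def yaw(a,b): d=np.array(b)-a; return np.degrees(np.arctan2(d[1],d[0]))
E
python3 - <<'E'
from h import *
import pickle
m=pickle.load(open("w1.pkl","rb"))
R=lambda x,y:np.array([(x-390)/4+184-.4,y/4+88-.4]); L=lambda x,y:np.array([x/5.2+45-.4,y/5.2+40-.4])
B=lambda p,z:back("wrist",p,z,m)
print("guard",B(R(590,206),65))
c=[B(R(*p),60) for p in((478,17),(765,95),(690,375),(413,307))]
print("stand",np.mean(c,0),[np.linalg.norm(c[i]-c[i-1]) for i in range(4)],yaw(c[3],c[0]),yaw(c[2],c[1]))
k=[B(R(*p),127) for p in((522,152),(631,152),(626,342),(519,338))]
print("handle",np.mean(k,0),[np.linalg.norm(k[i]-k[i-1]) for i in range(4)],yaw(k[3],k[0]),yaw(k[2],k[1]))
for z in(66,60,54):
    s=[B(L(*p),z) for p in((228,88),(265,112),(172,300),(130,262))]
    print("slot",z,np.mean(s,0),[np.linalg.norm(s[i]-s[i-1]) for i in range(4)],yaw(s[3],s[0]),yaw(s[2],s[1]))
s=[(532.8,117.8),(506.4,-29.5)]; print("box yaw",yaw(s[1],s[0]))
T=lambda x,y:np.array([x/5+100-.4,y/5+160-.4])
a,b=[back("top",T(*p),66) for p in((365,203),(388,128))];print("top slot",yaw(a,b),(a+b)/2)
c=[back("top",T(*p),50) for p in((50,35),(457,62),(437,287),(30,260))]
print("box",np.mean(c,0),yaw(c[1],c[0]),yaw(c[2],c[3]),yaw(c[3],c[0]),yaw(c[2],c[1]),[np.linalg.norm(c[i]-c[i-1]) for i in range(4)])
E
```

```text
guard [ 486.50440454 -195.01845607   65.        ]
stand [ 486.3121794  -193.79598369   60.        ] [np.float64(79.59956989107562), np.float64(77.68942516536693), np.float64(78.97607681572205), np.float64(79.62993821816924)] -1.8166613048363804 -0.4179716778909172
handle [ 484.5232638  -195.70658819  127.        ] [np.float64(40.5845262396444), np.float64(23.211481582431826), np.float64(41.4691673307771), np.float64(23.81136932490141)] 10.9520181662655 11.817571972563943
slot 66 [511.47612262 -33.38790861  66.        ] [np.float64(39.587526636772154), np.float64(7.700158902557248), np.float64(41.550881570166), np.float64(10.043963823503637)] -23.625506219740984 -20.492077582308276
slot 60 [511.2000744  -30.15454871  60.        ] [np.float64(40.332893501367224), np.float64(7.845140006093829), np.float64(42.33321512187486), np.float64(10.233074850618886)] -23.62550621974101 -20.492077582308283
slot 54 [510.92402618 -26.92118881  54.        ] [np.float64(41.07826036596226), np.float64(7.990121109630373), np.float64(43.115548673583774), np.float64(10.422185877734133)] -23.625506219741066 -20.492077582308262
box yaw 79.83898340899091
top slot -20.681600598776694 [508.2027228  -30.23987299  66.        ]
box [522.40934561  45.1579802   50.        ] 80.19564564565643 80.30981600332137 -6.956300592280172 -9.159488443253974 [np.float64(126.85052155389545), np.float64(228.0341755253963), np.float64(126.25716988038151), np.float64(223.1527385740898)]
```

The sizes come out right (stand about 79 mm, handle 41x23.5). A quick look from above the screw should refine its position.

```bash
python3 -m jog '{"jaw":[91,91,91,91,91,91,91,91],"slide":[[0.1,-0.9,0],[0.1,-0.9,0],[0.1,-0.9,0],[0.1,-0.9,0],[0.1,-0.9,0],[0.1,-0.8,0],[0,0,0],[0,0,0]],"spin":[0,0,0,0,0,0,0,0]}'
python3 - <<'E'
from h import *
import pickle
m=env.camera_model("wrist"); f=env.grab_frame("wrist"); cv2.imwrite("pics/w2.png",f[:,:,::-1]); pickle.dump(m,open("w2.pkl","wb"))
u,v=np.round(proj("wrist",[[509,-30,60]],m)[0]).astype(int);print(u,v)
cv2.imwrite("pics/w2c.png",cv2.resize(f[v-40:v+40,u-50:u+50,::-1],(750,600),interpolation=cv2.INTER_CUBIC))
E
```

```text
time_s: 2.45
ee_pos: [429.1, -65.1, 214.0]
ee_rot: [179.9, -0.0, 13.7]
force: [-0.1, 0.8, -0.4]
gripper_width: 91.0
gripper_force: 0.0
236 97
```

View pics/w2c.png

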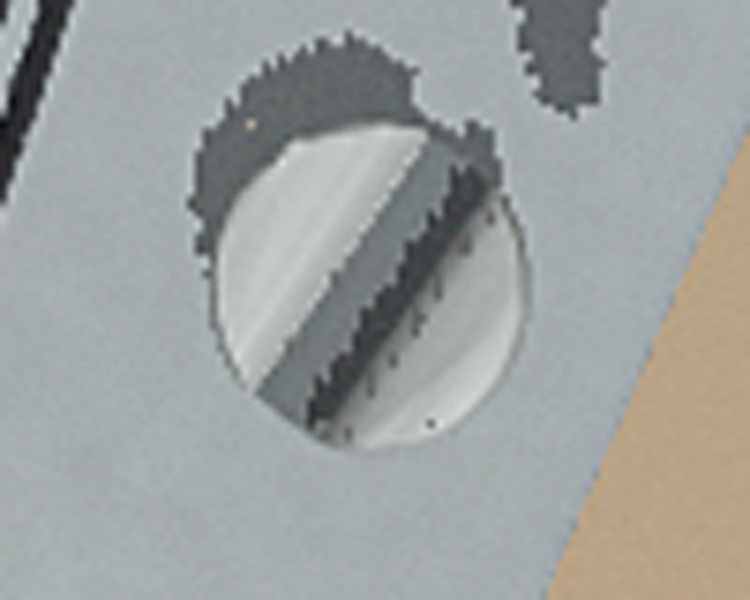

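Run:
```python
from h import *
import pickle
m=pickle.load(open("w2.pkl","rb"))
C=lambda x,y:np.array([x/7.5+236-50-.4,y/7.5+97-40-.4]); B=lambda p,z:back("wrist",p,z,m)
print("head",B(C(371,285),63),np.linalg.norm(B(C(215,285),66)-B(C(527,285),66)))
for z in(54,60,66):
  s=[B(C(*p),z) for p in((430,130),(490,190),(328,435),(255,392))]
  print(z,np.mean(s,0),yaw(s[3],s[0]),yaw(s[2],s[1]))
```

```text
head [511.24436957 -29.04902499  63.        ] 42.68846579521417
54 [511.02660765 -29.13761878  54.        ] -22.169782209015736 -21.426527124651372
60 [510.9305021  -29.47204815  60.        ] -22.169782209015757 -21.42652712465132
66 [510.83439654 -29.80647751  66.        ] -22.16978220901576 -21.42652712465135
```

Screw centre is (511,-29.2) and the slot yaw is -21.8°, about 12° past "across" (box yaw 80°). Joint 6 forces the half-turned grasp: tool yaw 191.4° at the key, 158° in the slot, about 66° at the stop.

```bash
python3 -m jog '{"jaw":[91,91,91,91,91,91,91,91,91,91],"slide":[[0.16,0.93,0],[0.16,0.93,0],[0.16,0.93,0],[0.16,0.93,0],[0.18,0.94,0],[0,0,0],[0,0,0],[0,0,0],[0,0,0],[0,0,0]],"spin":[0,0,0,0,0,-1,-1,-1,-1,-1]}'
python3 -m jog '{"jaw":[91,91,91,91,91,91,91,91,91,91],"slide":[[0,0,0],[0,0,0],[0,0,0],[0,0,0],[0,0,0],[0,0,0],[0,0,0],[0,0,0],[0,0,0],[0,0,0]],"spin":[-1,-1,-1,-1,-1,-1,-1,-1,-1,-1]}'
python3 -m jog '{"jaw":[91,91,91,91,91,91,91,91,91],"slide":[[0,0,0],[0,0,0],[0,0,0],[0,0,0],[0,0,0],[0,0,0],[0,0,0],[0,0,0],[0,0,0]],"spin":[-1,-1,-1,-1,-1,-1,-1,-0.2,0]}'; python3 -c "
from workcell import env;print(env.state()['qpos'])"
```

```text
time_s: 3.5
ee_pos: [486.0, -196.1, 213.7]
ee_rot: [-180.0, 0.0, 53.9]
force: [0.1, 0.7, -0.0]
gripper_width: 90.8
gripper_force: 0.0
time_s: 4.5
ee_pos: [486.0, -196.0, 213.7]
ee_rot: [-180.0, 0.0, 133.9]
force: [-0.5, -0.2, -1.3]
gripper_width: 91.0
gripper_force: 0.0
time_s: 5.4
ee_pos: [486.1, -195.4, 213.8]
ee_rot: [-180.0, -0.0, -168.9]
force: [-0.4, 0.4, 0.5]
gripper_width: 91.0
gripper_force: 0.0
[-2.31398271e+01  1.37211554e+01  9.61988416e+01 -1.96534753e-02
  7.00888940e+01 -1.24212420e+02]
```

```bash
python3 -m jog '{"jaw":[91,91,91,91,91,91,91,91,91,91],"slide":[[0,0,0.8],[0,0,0.8],[0,0,0.8],[0,0,0.8],[0,0,0.7],[0,0,0.5],[0,0,0],[0,0,0],[0,0,0],[0,0,0]],"spin":[0,0,0,0,0,0,0,0,0,0]}' 40
python3 -m jog '{"jaw":[15,15,15,15,15,15,15,15,15,15],"slide":[[0,0,0],[0,0,0],[0,0,0],[0,0,0],[0,0,0],[0,0,0],[0,0,0],[0,0,0],[0,0,0],[0,0,0]],"spin":[0,0,0,0,0,0,0,0,0,0]}' 40
```

```text
time_s: 6.4
ee_pos: [487.0, -194.7, 83.0]
ee_rot: [-179.9, 0.1, -168.7]
force: [0.1, -0.2, 0.9]
gripper_width: 91.2
gripper_force: 0.0
time_s: 7.4
ee_pos: [486.3, -194.2, 81.9]
ee_rot: [180.0, -0.0, -168.7]
force: [0.4, 0.6, 0.4]
gripper_width: 23.7
gripper_force: 40.0
```

```bash
python3 -m jog '{"jaw":[15,15,15,15,15,15],"slide":[[0,0,-0.5],[0,0,-0.7],[0,0,-0.7],[0,0,-0.7],[0,0,-0.3],[0,0,0]],"spin":[0,0,0,0,0,0]}'
python3 -m jog '{"jaw":[15,15,15,15,15,15,15,15],"slide":[[-0.2,0.5,0],[-0.3,0.8,0],[-0.3,0.8,0],[-0.3,0.8,0],[-0.3,0.8,0],[-0.3,0.8,0],[-0.2,0.76,0],[0,0,0]],"spin":[0,0,0,0,0,0,0,0]}'
python3 -m jog '{"jaw":[15,15,15,15,15,15,15],"slide":[[0,0,0],[0,0,0],[0,0,0],[0,0,0],[0,0,0],[0,0,0],[0,0,0]],"spin":[1,1,1,1,0.1,0,0]}'
python3 - <<'E'
from h import *
import pickle
m=env.camera_model("wrist"); f=env.grab_frame("wrist"); pickle.dump(m,open("w3.pkl","wb")); s=env.camera_model("scene"); g=env.grab_frame("scene")
cv2.imwrite("pics/w3.png",f[:,:,::-1]);cv2.imwrite("pics/s3.png",g[:,:,::-1])
P=[[511,-29,97],[511,-29,66]]
print(proj("wrist",P,m),proj("scene",P,s))
u,v=np.round(proj("scene",P,s)[1]).astype(int)
cv2.imwrite("pics/c3.png",np.hstack([cv2.resize(f[:,64:448,::-1],(400,400)),cv2.resize(g[v-60:v+40,u-50:u+50,::-1],(400,400),interpolation=cv2.INTER_CUBIC)]));print(u,v)
E
```

```text
time_s: 8.0
ee_pos: [486.8, -194.5, 169.7]
ee_rot: [-179.9, 0.1, -168.7]
force: [0.1, 0.5, -3.4]
gripper_width: 23.8
gripper_force: 40.0
time_s: 8.8
ee_pos: [510.5, -26.0, 167.3]
ee_rot: [179.9, -0.2, -168.6]
force: [-0.7, -0.7, -2.7]
gripper_width: 23.6
gripper_force: 40.0
time_s: 9.5
ee_pos: [511.1, -28.7, 168.5]
ee_rot: [-180.0, -0.0, 158.6]
force: [0.7, 0.8, -2.1]
gripper_width: 23.7
gripper_force: 40.0
[[251.99568676 198.0890125 ]
 [251.94643214 188.30320074]] [[211.0588017  227.47668256]
 [212.07602042 234.13164148]]
212 234
```

View pics/c3.png

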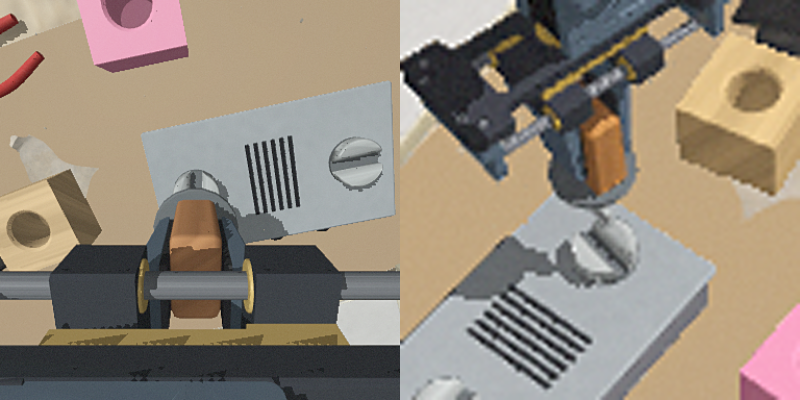

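The handle is held square, and the blade is over the slot and aligned with it. I go down carefully.

```bash
python3 -m jog '{"jaw":[15,15,15,15],"slide":[[0,0,0.4],[0,0,0.4],[0,0,0.1],[0,0,0]],"spin":[0,0,0,0]}'
python3 -m jog '{"jaw":[15,15,15,15,15],"slide":[[0,0,0.1],[0,0,0.1],[0,0,0.1],[0,0,0.1],[0,0,0]],"spin":[0,0,0,0,0]}'; python3 -c "
from workcell import env;s=env.state();print(s['torque'],s['force'],s['ee_pos'])"
```

```text
time_s: 10.0
ee_pos: [510.6, -28.3, 140.7]
ee_rot: [-180.0, -0.1, 158.5]
force: [0.6, -0.5, -2.3]
gripper_width: 24.3
gripper_force: 40.0
time_s: 10.5
ee_pos: [511.1, -28.3, 129.5]
ee_rot: [-180.0, -0.0, 158.5]
force: [-0.7, 0.5, -2.8]
gripper_width: 23.8
gripper_force: 40.0
[-0.00212227 -0.12209838  0.03546019] [-0.67919648  0.52025772 -2.76803083] [511.05466569 -28.34838328 129.49770241]
```

```bash
python3 -m jog '{"jaw":[15,15,15,15,15,15,15,15,15,15],"slide":[[0,0,0.05],[0,0,0],[0,0,0],[0,0,0],[0,0,0],[0,0,0],[0,0,0],[0,0,0],[0,0,0],[0,0,0]],"spin":[0.5,0.5,0.5,0.5,0.5,0.5,0.5,0.5,0.5,0.5]}'; python3 -c "
from workcell import env;s=env.state();print(s['torque'],s['force'],s['ee_pos'])"
python3 -m jog '{"jaw":[15,15,15,15,15,15,15,15,15,15],"slide":[[0,0,0],[0,0,0],[0,0,0],[0,0,0],[0,0,0],[0,0,0],[0,0,0],[0,0,0],[0,0,0],[0,0,0]],"spin":[0.5,0.5,0.5,0.5,0.5,0.5,0.5,0.5,0.5,0.5]}'; python3 -c "
from workcell import env;s=env.state();print(s['torque'],s['force'],s['ee_pos'])"
```

```text
time_s: 11.5
ee_pos: [510.6, -28.9, 128.4]
ee_rot: [-179.9, 0.0, 118.4]
force: [-1.5, -1.8, -1.4]
gripper_width: 24.0
gripper_force: 40.0
[-0.36186783  0.23846786  0.07838479] [-1.49919593 -1.84929403 -1.44200649] [510.57341756 -28.89982176 128.43232509]
time_s: 12.5
ee_pos: [509.9, -28.7, 128.4]
ee_rot: [-179.8, 0.1, 78.4]
force: [-2.5, -1.4, -1.0]
gripper_width: 24.0
gripper_force: 40.0
[-0.35032719  0.60990103  0.10929044] [-2.54292436 -1.41095728 -0.96253323] [509.90240417 -28.74342615 128.37595755]
```

Torque of about 0.1 N m matches the screw's friction, so it is turning. I continue until the stop shows.

```bash
T='from workcell import env;s=env.state();print(s["torque"],s["force"])'; python3 -m jog '{"jaw":[15,15,15,15],"slide":[[0,0,0],[0,0,0],[0,0,0],[0,0,0]],"spin":[0.4,0.4,0.3,0]}'; python3 -c "$T"
python3 -m jog '{"jaw":[15,15,15],"slide":[[0,0,0],[0,0,0],[0,0,0]],"spin":[0.3,0.2,0]}'; python3 -c "$T"
```

```text
time_s: 12.9
ee_pos: [509.9, -28.6, 128.3]
ee_rot: [-179.8, 0.1, 69.7]
force: [-4.2, -0.7, 0.3]
gripper_width: 23.8
gripper_force: 40.0
[-0.28702269  0.85792883  0.09306938] [-4.16910115 -0.72077392  0.31021228]
time_s: 13.2
ee_pos: [509.9, -28.5, 128.3]
ee_rot: [-179.8, 0.1, 65.7]
force: [-5.0, -0.3, 1.2]
gripper_width: 23.5
gripper_force: 40.0
[-0.34604181  1.30391015  0.08435093] [-4.96694723 -0.2781052   1.19966236]
```

```bash
T='from workcell import env;s=env.state();print(s["torque"],s["force"])'; python3 -m jog '{"jaw":[15,15,15],"slide":[[0,0,0],[0,0,0],[0,0,0]],"spin":[0.2,0.2,0]}'; python3 -c "$T"
python3 -m jog '{"jaw":[15,15,15],"slide":[[0,0,0],[0,0,0],[0,0,0]],"spin":[0.2,0.2,0]}'; python3 -c "$T"
```

```text
time_s: 13.5
ee_pos: [509.9, -28.5, 128.2]
ee_rot: [-179.8, 0.1, 62.5]
force: [-4.8, -1.7, 0.2]
gripper_width: 23.7
gripper_force: 40.0
[-0.26653228  1.35529482  0.08292539] [-4.78087671 -1.71944478  0.18575888]
time_s: 13.8
ee_pos: [509.8, -28.4, 128.3]
ee_rot: [-179.8, 0.1, 59.3]
force: [-6.4, -0.8, 1.0]
gripper_width: 24.0
gripper_force: 40.0
[-0.30132634  1.3527059   0.22199189] [-6.36022591 -0.76179991  0.95109627]
```

```bash
T='from workcell import env;s=env.state();print(s["torque"],s["force"])'; python3 -m jog '{"jaw":[15,15,15],"slide":[[0,0,0],[0,0,0],[0,0,0]],"spin":[0.2,0.2,0]}'; python3 -c "$T"
python3 -m jog '{"jaw":[15,15,15],"slide":[[0,0,0],[0,0,0],[0,0,0]],"spin":[0.2,0.2,0]}'; python3 -c "$T"
```

```text
time_s: 14.1
ee_pos: [509.7, -28.3, 128.3]
ee_rot: [-179.8, 0.1, 56.2]
force: [-5.5, -0.5, 2.8]
gripper_width: 23.8
gripper_force: 40.0
[-0.1031589   1.46961434  0.39321862] [-5.4903501  -0.5320937   2.78237484]
time_s: 14.4
ee_pos: [509.6, -28.2, 128.3]
ee_rot: [-179.8, 0.1, 53.0]
force: [-6.4, 0.4, 2.7]
gripper_width: 23.7
gripper_force: 40.0
[0.01703069 1.48932329 0.67275646] [-6.41921603  0.44981549  2.69364222]
```

Torque climbs steeply to 0.67 N m, so the screw is at its stop. I ease the blade back within its play, lift, and check.

```bash
T='from workcell import env;s=env.state();print(s["torque"],s["force"])'; python3 -m jog '{"jaw":[15,15,15,15],"slide":[[0,0,0],[0,0,0],[0,0,0],[0,0,0]],"spin":[-0.6,-0.8,-0.9,0]}'; python3 -c "$T"
python3 -m jog '{"jaw":[15,15,15,15,15],"slide":[[0,0,-0.2],[0,0,-0.3],[0,0,-0.5],[0,0,-0.5],[0,0,0]],"spin":[0,0,0,0,0]}'
python3 -m jog '{"jaw":[15,15,15,15,15,15,15,15],"slide":[[0,0,0],[0,0,0],[0,0,0],[0,0,0],[0,0,0],[0,0,0],[0,0,0],[0,0,0]],"spin":[-1,-1,-1,-1,-1,-1,-1,0]}'
python3 - <<'E'
from h import *
m=env.camera_model("wrist"); f=env.grab_frame("wrist"); g=env.grab_frame("scene")
cv2.imwrite("pics/c4.png",np.hstack([cv2.resize(f[:,64:448,::-1],(400,400)),cv2.resize(g[174:274,162:262,::-1],(400,400),interpolation=cv2.INTER_CUBIC)]))
E
```

```text
time_s: 14.8
ee_pos: [511.4, -28.3, 128.2]
ee_rot: [-180.0, -0.0, 71.3]
force: [-2.8, -1.2, -1.6]
gripper_width: 23.8
gripper_force: 40.0
[-0.13525419  0.48774203  0.02088254] [-2.77900297 -1.17951948 -1.58479649]
time_s: 15.3
ee_pos: [514.0, -28.5, 176.5]
ee_rot: [179.6, -0.1, 71.2]
force: [0.4, -0.6, -2.5]
gripper_width: 23.5
gripper_force: 40.0
time_s: 16.1
ee_pos: [511.6, -28.3, 173.3]
ee_rot: [180.0, 0.0, 127.2]
force: [0.1, 0.5, -2.1]
gripper_width: 23.7
gripper_force: 40.0
```

View pics/c4.png

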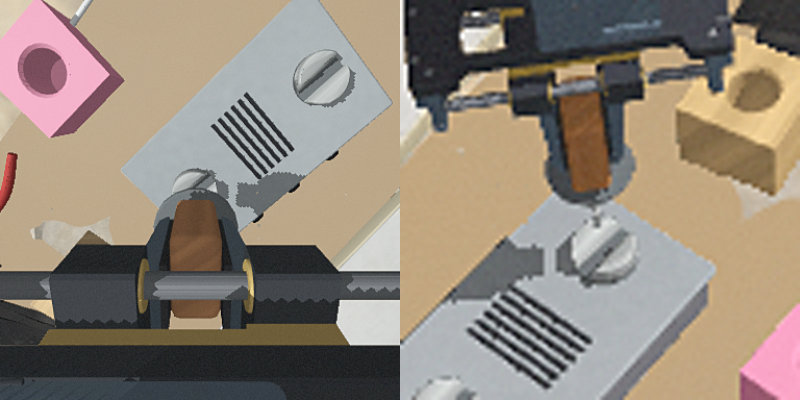

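Screw A's slot now runs along the box's length and the key is upright in the grip. I go back to the original yaw and over the hole.

```bash
python3 -m jog '{"jaw":[15,15,15,15,15,15,15,15,15,15],"slide":[[0,0,0],[0,0,0],[0,0,0],[0,0,0],[0,0,0],[0,0,0],[0,0,0],[0,0,0],[0,0,0],[0,0,0]],"spin":[-1,-1,-1,-1,-1,-1,-1,-1,0,0]}'
python3 -m jog '{"jaw":[15,15,15,15,15,15,15,15,15,15],"slide":[[0.2,-0.5,0],[0.3,-0.8,0],[0.3,-0.8,0],[0.3,-0.8,0],[0.3,-0.8,0],[0.3,-0.8,0],[0.2,-0.76,0],[0,0,0],[0,0,0],[0,0,0]],"spin":[0,0,0,0,0,0,0,0,0,0]}'
```

```text
time_s: 17.2
ee_pos: [511.4, -28.4, 173.4]
ee_rot: [-180.0, 0.0, -169.0]
force: [-0.0, 0.4, -2.4]
gripper_width: 23.9
gripper_force: 40.0
time_s: 18.2
ee_pos: [486.3, -193.6, 173.4]
ee_rot: [180.0, -0.0, -168.8]
force: [0.0, 0.1, -2.6]
gripper_width: 23.5
gripper_force: 40.0
```

```bash
python3 -m jog '{"jaw":[15,15,15,15,15,15,15,15,15,15],"slide":[[0,0,0.4],[0,0,0.3],[0,0,0.3],[0,0,0.3],[0,0,0.3],[0,0,0.3],[0,0,0.3],[0,0,0.3],[0,0,0.3],[0,0,0]],"spin":[0,0,0,0,0,0,0,0,0,0]}'
python3 -m jog '{"jaw":[15,15,15,15,15],"slide":[[0,0,0.05],[0,0,0.05],[0,0,0.05],[0,0,0.05],[0,0,0]],"spin":[0,0,0,0,0]}'
```

```text
time_s: 19.2
ee_pos: [485.4, -193.9, 88.0]
ee_rot: [179.9, -0.1, -168.7]
force: [-1.0, -0.5, -2.0]
gripper_width: 24.3
gripper_force: 40.0
time_s: 19.7
ee_pos: [486.3, -194.3, 83.4]
ee_rot: [-180.0, -0.0, -168.7]
force: [1.1, -0.2, -3.0]
gripper_width: 23.8
gripper_force: 40.0
```

```bash
python3 -m jog '{"jaw":[15,15,15],"slide":[[0,0,0.05],[0,0,0.03],[0,0,0]],"spin":[0,0,0]}'
```

```text
time_s: 20.0
ee_pos: [486.6, -194.4, 81.9]
ee_rot: [-180.0, 0.0, -168.7]
force: [-1.7, 1.7, 4.4]
gripper_width: 23.8
gripper_force: 40.0
```

The vertical force changed sign (-3.0 to +4.4 N), so the guard is on the block. I release and retreat straight up.

```bash
python3 -m jog '{"jaw":[40,60,91,91,91,91,91,91,91,91],"slide":[[0,0,0],[0,0,0],[0,0,0],[0,0,0],[0,0,0],[0,0,0],[0,0,0],[0,0,0],[0,0,0],[0,0,0]],"spin":[0,0,0,0,0,0,0,0,0,0]}'
python3 -m jog '{"jaw":[91,91,91,91,91,91,91,91,91],"slide":[[0,0,-0.3],[0,0,-0.7],[0,0,-0.8],[0,0,-0.8],[0,0,-0.8],[0,0,-0.8],[0,0,-0.8],[0,0,0],[0,0,0]],"spin":[0,0,0,0,0,0,0,0,0]}'
python3 - <<'E'
from h import *
f=env.grab_frame("wrist"); g=env.grab_frame("scene")
cv2.imwrite("pics/c5.png",np.hstack([cv2.resize(f[:,64:448,::-1],(400,400)),cv2.resize(g[160:320,130:290,::-1],(400,400),interpolation=cv2.INTER_CUBIC)]))
E
```

```text
time_s: 21.0
ee_pos: [486.4, -194.3, 81.1]
ee_rot: [-180.0, 0.0, -168.7]
force: [-0.5, -0.2, 0.2]
gripper_width: 90.9
gripper_force: 0.0
time_s: 21.9
ee_pos: [486.3, -194.2, 231.4]
ee_rot: [-180.0, 0.0, -168.7]
force: [0.6, -0.6, 0.1]
gripper_width: 91.0
gripper_force: 0.0
```

View pics/c5.png

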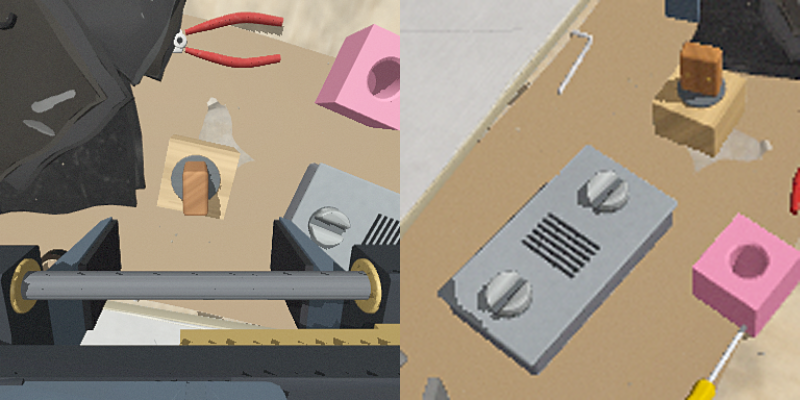

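The key sits upright with its guard flat on the block, and both slots run along the box's length.

```bash
python3 -c "
from workcell import env;print(env.job_done())"
```

```text
the job is handed in; nothing more can be done
None
```

The open screw is turned clockwise home to its stop, the other screw was left alone, and the key is back upright and fully down in its stand and released; the job was handed in at about 22 s.

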